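# Touch the earthing stud, then run the earth tester

## Robot

A 6-joint arm with a two-finger parallel gripper is mounted at the origin on a cart in front of the work surface, level with it; the furniture and walls round the work are solid. World frame = base frame: x ahead of the robot, y to its left, z up, the work surface at z = 0. Lengths are in m, angles in degrees, forces in N, time in s.
With the tool pointing down it reaches from about 0.25 to 0.725 m from the base axis. Payload 9.7 kg.
Tool frame: the origin (TCP) lies between the finger pads, 19 mm behind the fingertips; this is the grasp point; z points along the fingers, y is the line along which they close (so a half turn about z gives the same grasp; the last joint's range is limited). The gripper opens to 85 mm and grips with 20 to 120 N. Pads are 22 mm wide; open, the fingers measure 114 mm over their backs; the gripper's body (76 mm by 85 mm) begins 54 mm behind the grasp point. The pads swing forward as they close: fully open they stand 13 mm farther back than shut.
Start: joints at [-71.963, 4.979, 10.078, 95.1, 0, 90], TCP at [0.17, -0.523, 0.25] pointing down, gripper open.
Joint ranges: [-179.16, 179.16], [-48.56, 103.87], [-65.8, 70.77], [-126.05, 130.52], [-82.76, 87.17], [-180, 180]. Speed limits (degrees/s): [127.2, 127.2, 147.25, 180, 180, 180].

## Interface

Orientations are given as [roll, pitch, yaw] about the fixed x, y, z axes, in that order (R = Rz(yaw) Ry(pitch) Rx(roll)).
In Python, from workcell import bot, viewer, finder gives the robot as it stands.
- The arm moves only by the tool move_arm, never from a script. Its arguments are lists of equal length, an entry for each row: "offset": the shift along the tool's x, y, z in cm, a list of three; "twist": the turn, a rotation vector about the tool's x, y, z in rad, a list of three; "grip": the opening, from 0 (shut) to 1 (fully open). In form: {"offset": [[x, y, z], ...], "twist": [[ax, ay, az], ...], "grip": [grip, ...]}. A call has 1 to 5 rows; each row shifts and turns the commanded pose from where the row before left it, along the tool's axes as they then stand; what a row does not reach is not made up. A row lasts 1/10 s, in which the tool goes at most 50 mm and 8.59 degrees, less where a joint would pass 70% of its speed; a pose out of reach is approached as far as the arm can. A call is refused whole if a number of a shift passes 5 or a number of a turn 0.15, either way. A call with a gripper value outside its range is refused whole. The fingers move at their own pace and stop on an object; "force" is the grip in N (left out, the last holds). Time passes only in rows, so rows that do not move let the fingers close. It gives the time, the measured TCP pose, the force, the opening and the grip force at its end, in the units of the state.
- bot.get_obs(): the state, without advancing time (a new reading comes with each control period).
- viewer.camera(name): name is "side" or "top" or "wrist"; returns a dict with "color" (384x512x3 uint8, red, green, blue), "depth" (384x512 float32, m along the optical axis (not along the pixel's ray), 0 where there is no reading), "vfov" (degrees; the focal length in pixels is half the picture's height over the tangent of half this angle, whatever the lens; pixels are square), "cx", "cy" (the principal point, pixels), "position" and "attitude" of the camera in the world; the wrist camera has in their place "tool_from_camera" (4x4, takes a point from camera to tool coordinates, whose origin is the TCP and whose axes are the flange's). Camera axes: x right, y down, z forward; pixel columns grow to the right and rows downward; lengths in m; the calibration is good to about 2 mm. A picture is of the moment at which its call begins: read the wrist's pose just before it.
- bot.job_done(): hands the job in; it is judged then, once.
Trained networks look in a picture, given as the dict that the camera call returned (one of the last four; its "shot" number tells which), for a name from the list of things; names that differ only in an ending like _2 or _b are one class to them, and where a whole thing is asked for, a point or a joint stands for the part that bears it (a point fixed in the world has none). Each returns a list of dicts, best first, with "p" (0 to 1); they miss things now and then, are a little off and sometimes report something else, mostly with a low value. They report only what shows in the picture. A call takes as long as a camera call.
- finder.boxes_of(picture, thing): "position" ([column, row] in pixels, amid what is visible of it).
- finder.pinpoint(picture, thing): "position" ([column, row] in pixels: a listed point, or the origin of a listed thing).
The state is a dict: "time": time; "q": joint angles; "qd": joint speeds; "joint_efforts": joint torques, N m; "ee_pos": TCP position; "tcp_rot": TCP orientation; "wrist_force": force on the tool from outside, world axes, zero at the start; "torque": the same for the moment, N m; "opening": finger opening in m; "grasp_force": force on a finger pad.
Only numpy, scipy, OpenCV 4.12 (cv2) and the standard library are available. Lean on these libraries where they do the work, as an engineer would, in place of code of your own. Each camera call takes 0.05 s, during which the arm holds its last target. There are 200 camera calls.

## Task

Get rid of static before any board is handled: rest the fingertips lightly on the round domed head of the earthing stud for about a second, without touching the tube-ended or the crossbar post beside it. Then press the long bar key of the grey bench tester fully down with the fingertips, leaving its small round key alone, let it come back up and draw the hand away well clear, 10 cm or more, of stud and tester. Do not pick up, shift or knock anything.

Things in the scene. Friction and masses are not known exactly. Their poses are not given: they have to be found in the camera images.
- dome_post: the earthing touch stud: a steel post on a round flange (64 mm diameter, 7 mm thick) fixed to the bench, with a smooth round mushroom-shaped domed head, 49 mm diameter, 18 mm thick; the only one of the three posts with a closed rounded top; origin on the bench under its axis, z up
- dome_top (a point): crown (highest point) of the domed head, on the post's axis, 60 mm above the bench while untouched
- dome_head (a joint): how far the domed head is pressed down, m: 0 untouched, 0.006 at its stop; it moves straight down on a spring, 1.2 N to start, 4.8 N at the stop, and comes back by itself
- tube_post: another steel post on the same flange, not to be touched: it ends in an upright open tube, 49 mm outside, 33 mm hole seen from above, 60 mm high, fixed and rigid; origin on the bench under its axis
- tbar_post: third steel post on the same flange, not to be touched: it ends in a level crossbar, 86 mm long with ball ends (along its own y), through a 26 mm hub, 60 mm high, fixed and rigid; origin on the bench under its axis
- tester: bench tester: loose grey box, 100 (x) x 150 (y) x 40 mm high to its top face, 0.6 to 1.2 kg, on rubber feet; dark display along its far (+x) half; on the near half two pale keys, both standing 10 mm above the top face: the long bar key at local (-22, +36) mm and a small round key, 22 mm diameter, at local (-22, -45) mm; origin at the centre of its underside
- bar_key_top (a point): centre of the top of the bar key (20 mm along the tester's x, 46 mm along its y), 50 mm above the bench while untouched
- bar_key (a joint): how far the bar key is pressed, m: 0 up, 0.005 fully down; moves straight down on a spring, 1.2 N to start, 4.2 N when fully down, comes back by itself
- round_key (a joint): how far the round key is pressed, m: 0 up, 0.005 fully down; not to be pressed
- dust_brush: bystander, loose, not to be disturbed: flat dust brush with wooden handle, 31x174x10 mm; origin at the centre of its underside
- tuner_board: bystander, loose, not to be disturbed: green circuit board with components, 55x90x26 mm; origin at the centre of its underside
- long_nose: bystander, loose, not to be disturbed: long-nose pliers with blue handles, 42x164x10 mm, lying; origin at the centre of its underside
- flux_tin: bystander, loose, not to be disturbed: round flux tin, 50 mm diameter, 20 mm high; origin at the centre of its underside
- heat_sink: bystander, loose, not to be disturbed: finned aluminium heat sink, 36x50x22 mm; origin at the centre of its underside
- motor_can: bystander, loose, not to be disturbed: small bare motor, 38x24x15 mm; origin at the centre of its underside
- solder_spool: bystander, loose, not to be disturbed: reel of solder, 54 mm diameter, 36 mm high; origin at the centre of its underside
- pvc_tape: bystander, loose, not to be disturbed: flat roll of black tape, 62 mm diameter, 18 mm high; origin at the centre of its underside

How it is judged (in metres and radians):
On the way, in this order (a step that is already met when the one before it is completed fails the run):
1. the fingertips rest on the domed head (contact force between the fingers and dome_post above 0.3 N and value of joint dome_head above 0.0003 m), for 0.3 s.
2. the fingertips press the bar key down (contact force between the fingers and tester above 0.5 N and value of joint bar_key above 0.0038 m), for 0.05 s.
At the end, for the whole second after the job is handed in: Stud head and both keys are back up (within 1 mm), the TCP is more than 100 mm from the dome's crown and from the bar key, and the tester and all bystanders stand at rest within 20 mm of where they started (value of joint each of dome_head, bar_key, round_key below 0.001 m and distance between the grasp point and dome_top above 0.1 m and distance between the grasp point and bar_key_top above 0.1 m and linear speed of tester below 0.02 m/s and not (distance of tester from where it was at the start of the episode above 0.02 m) and distance of each of dust_brush, tuner_board, long_nose, flux_tin, heat_sink, motor_can, solder_spool, pvc_tape from where it was at the start of the episode below 0.02 m); the robot touches nothing.
It fails at once if the domed head is pressed hard or pinched (over 15 N) (contact force between the fingers and dome_post above 15 N).
It fails at once if the tube-ended or the crossbar post is touched (contact force between any of the fingers, the arm and tube_post above 0.5 N or contact force between any of the fingers, the arm and tbar_post above 0.5 N).
It fails at once if the round key is pressed (over 1.5 mm) (value of joint round_key above 0.0015 m).
It fails at once if the tester is shifted over 20 mm, lifted over 10 mm or tipped (distance of tester from where it was at the start of the episode above 0.02 m or height (world z) of tester above 0.01 m or angle between tester's own z axis and vertical above 0.1 rad).
It fails at once if a bystander is shifted over 20 mm or lifted over 10 mm (distance of any of dust_brush, tuner_board, long_nose, flux_tin, heat_sink, motor_can, solder_spool, pvc_tape from where it was at the start of the episode above 0.02 m or height (world z) of any of dust_brush, tuner_board, long_nose, flux_tin, heat_sink, motor_can, solder_spool, pvc_tape above 0.01 m).
It also fails if it takes over 40 s, if anything falls off the work surface, if the arm or the gripper's body presses on something with over 40 N, if the wrist force passes 120 N, or if a joint passes its speed limit or range.

## Working session

There is one attempt and no reset: what is moved stays moved. The work goes in short steps, Python scripts to look and compute and a tool call to move; the robot and the scene stay as the last step left them, time stands still between calls to the robot, and variables do not carry over. Pictures are saved under pics/ and viewed, at most 10 in all, crops included, and the job is handed in when it is done.

Besides the shell and the picture viewer there is one more tool, called after "Emit:" as a command line: name --argument value ..., lists and objects as JSON in quotes. move_arm: Moves the arm, as the interface text tells. Its arguments: {"type":"object","properties":{"offset":{"type":"array","items":{"type":"array","items":{"type":"number"}}},"twist":{"type":"array","items":{"type":"array","items":{"type":"number"}}},"grip":{"type":"array","items":{"type":"number"}},"force":{"type":"number"}},"required":["offset","twist","grip"]}

```bash
mkdir -p pics; cat > h.py <<'E'
import numpy as np, cv2
from scipy.spatial.transform import Rotation as R
from workcell import bot, viewer, finder
def rot(a):
    a=np.array(a,float)
    if a.shape==(3,3): return a
    if a.size==4: return R.from_quat(a).as_matrix()
    return R.from_euler('xyz',a,degrees=True).as_matrix()
def pose(p):
    if 'tool_from_camera' in p:
        T=np.array(p['tool_from_camera']); o=p['obs']; r=rot(o['tcp_rot'])
        return r@T[:3,:3], r@T[:3,3]+np.array(o['ee_pos'])
    return rot(p['attitude']), np.array(p['position'])
def cam(n):
    o=bot.get_obs(); p=viewer.camera(n); p['obs']=o; return p
def ray(p,uv):
    f=192/np.tan(np.radians(p['vfov'])/2)
    return np.array([(uv[0]-p['cx'])/f,(uv[1]-p['cy'])/f,1])
def onz(p,uv,z):
    r,t=pose(p); d=r@ray(p,uv); return t+d*(z-t[2])/d[2]
def depthpt(p,uv):
    r,t=pose(p); d=p['depth'][int(round(uv[1])),int(round(uv[0]))]; return t+r@ray(p,uv)*d
def save(p,n): cv2.imwrite('pics/'+n,cv2.cvtColor(p['color'],cv2.COLOR_RGB2BGR))
E
python3 - <<'E'
from h import *
np.set_printoptions(precision=4,suppress=True)
for n in ('top','side'):
    p=cam(n); save(p,n+'1.png'); print(n,p['vfov'],p['cx'],p['cy'],p['position'],p['attitude'])
    for th,z in (('dome_top',.06),('bar_key_top',.05),('dome_post',0),('tube_post',0),('tbar_post',0),('tester',0)):
        for d in finder.pinpoint(p,th)[:2]:
            print(th,round(d['p'],2),np.array(d['position']),onz(p,d['position'],z),depthpt(p,d['position']))
print(bot.get_obs())
E
```

```text
top 50.15896705903402 258.2891850389954 193.93563291103067 [ 0.4423 -0.1103  1.3185] [-175.4481    0.8252  -89.5098]
dome_top 0.54 [249.9 186.3] [ 0.5657 -0.0653  0.06  ] [ 0.5661 -0.0651  0.0564]
bar_key_top 0.45 [270.6 237.4] [ 0.4093 -0.1302  0.05  ] [ 0.4092 -0.1303  0.0445]
dome_post 0.78 [252.9 185.1] [ 0.5756 -0.0728  0.    ] [ 0.5696 -0.0745  0.0596]
dome_post 0.4 [220.6 152.4] [0.6818 0.0334 0.    ] [0.6813 0.0331 0.0029]
tube_post 0.79 [326.8 181.9] [ 0.5876 -0.311   0.    ] [ 0.5828 -0.3043  0.0442]
tube_post 0.5 [356.  244.7] [ 0.3874 -0.4028  0.    ] [ 0.3878 -0.4005  0.01  ]
tbar_post 0.8 [286.8 179.7] [ 0.5939 -0.1821  0.    ] [ 0.5872 -0.179   0.0582]
tester 0.75 [279.  225.9] [ 0.4449 -0.1576  0.    ] [ 0.4448 -0.1561  0.0416]
side 45.472133364941655 249.01625900516024 197.97145763974154 [0.2764 0.555  1.0268] [-143.149     0.0389 -160.8102]
dome_top 0.71 [221.6 210.9] [ 0.5684 -0.0665  0.06  ] [ 0.5687 -0.0672  0.059 ]
dome_top 0.22 [174.9 295.5] [0.5833 0.188  0.06  ] [0.6018 0.1659 0.0018]
dome_post 0.93 [222.  226.3] [ 0.5672 -0.0584  0.    ] [ 0.5649 -0.0535  0.0081]
dome_post 0.56 [319.4 151.7] [ 0.3862 -0.407   0.    ] [ 0.3852 -0.3989  0.0087]
tube_post 0.91 [250.4 155.5] [ 0.5786 -0.3238  0.    ] [ 0.5769 -0.3188  0.0059]
tbar_post 0.96 [230.9 191.3] [ 0.5862 -0.1771  0.    ] [ 0.5831 -0.1696  0.0105]
tester 0.61 [281.8 210.5] [ 0.4309 -0.1605  0.    ] [ 0.4245 -0.131   0.0424]
{'time': 0.7, 'q': array([-71.9634,   4.9778,  10.0769,  95.0986,  -0.0012,  89.9962]), 'qd': array([-0.0483,  0.0436, -0.0548, -0.0284,  0.0611, -0.033 ]), 'joint_efforts': array([  0.0016, -51.9967,  46.478 ,   0.0013,   0.0001,   0.    ]), 'ee_pos': array([ 0.1703, -0.523 ,  0.25  ]), 'tcp_rot': array([179.9994,   0.0012,  18.0404]), 'wrist_force': array([-0.3326, -0.4029,  0.5949]), 'torque': array([-0.0327, -0.0332,  0.0136]), 'grasp_force': 0.0, 'opening': 0.08534316442329384}
```

View pics/top1.png

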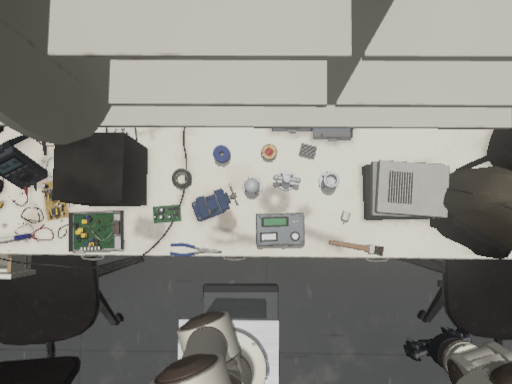

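View pics/side1.png

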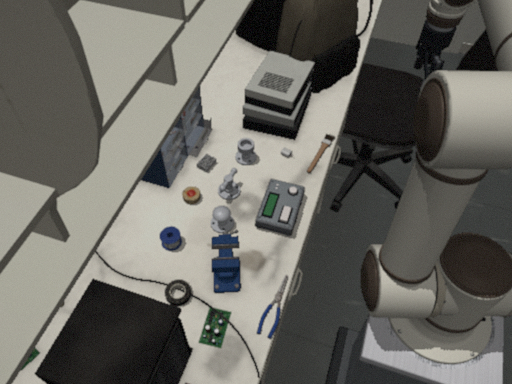

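The top view shows the dome at about (252,187), the crossbar at (287,180), the tube at (329,181) and the tester at (280,230), with its bar key at (269,237) and round key at (295,237). A blue vise stands beside the dome at (212,205). I'll check the heights of the vise and the shelf before moving.

```bash
python3 - <<'E'
from h import *
np.set_printoptions(precision=3,suppress=True)
p=cam('top'); r,t=pose(p)
for uv in [(150,115),(250,115),(340,115),(250,90),(250,70),(290,127),(332,132),(300,30),(205,205),(222,205),(232,195),(212,195)]: print(uv,depthpt(p,uv))
f=192/np.tan(np.radians(p['vfov'])/2)
v,u=np.mgrid[:384,:512]; D=p['depth']
P=np.stack([(u-p['cx'])/f*D,(v-p['cy'])/f*D,D],-1)@r.T+t
m=(D>0)&(abs(P[...,1]+.1)<.3)
s=m&(P[...,2]>.13)&(P[...,0]>.4)
print('shelf: min x',P[s][:,0].min() if s.any() else None, P[s][P[s][:,0].argmin()])
for z0 in np.arange(.15,1.2,.1):
    k=s&(abs(P[...,2]-z0)<.05)
    if k.sum()>20: print(z0,k.sum(),np.percentile(P[k][:,0],[0,5,100]))
# vise
k=m&(P[...,2]>.03)&(P[...,0]>.42)&(P[...,0]<.62)&(P[...,1]>-.03)&(P[...,1]<.15)
print('vise',P[k].min(0),P[k].max(0))
# dome crown
k=(P[...,2]>.035)&(np.hypot(P[...,0]-.567,P[...,1]+.066)<.035); q=P[k]; print('dome',len(q),q.mean(0),q.min(0),q.max(0))
# tester keys
k=(P[...,2]>.03)&(P[...,2]<.06)&(P[...,0]>.35)&(P[...,0]<.52)&(P[...,1]>-.26)&(P[...,1]<-.07); q=P[k]; print('tester',len(q),q.min(0),q.max(0))
print(cv2.minAreaRect(q[:,:2].astype(np.float32)))
for uv in [(269,237),(295,237)]: print(onz(p,uv,.05))
E
```

```text
(150, 115) [0.728 0.188 0.279]
(250, 115) [ 0.729 -0.072  0.28 ]
(340, 115) [ 0.729 -0.303  0.282]
(250, 90) [ 0.729 -0.078  0.473]
(250, 70) [ 0.774 -0.078  0.47 ]
(290, 127) [ 0.702 -0.176  0.264]
(332, 132) [ 0.751 -0.329 -0.   ]
(300, 30) [ 0.74  -0.162  0.717]
(205, 205) [0.506 0.07  0.078]
(222, 205) [0.507 0.018 0.075]
(232, 195) [ 0.539 -0.009  0.048]
(212, 195) [0.542 0.058 0.006]
shelf: min x 0.6998149911897644 [ 0.7   -0.276  0.275]
0.25 4964 [0.7   0.702 0.757]
0.45000000000000007 12318 [0.7   0.702 0.801]
0.55 419 [0.704 0.705 0.781]
0.65 384 [0.701 0.702 0.738]
0.7500000000000001 22871 [0.7   0.701 0.79 ]
0.8500000000000001 541 [0.704 0.705 0.739]
vise [ 0.47  -0.029  0.03 ] [0.566 0.102 0.086]
dome 189 [ 0.57  -0.07   0.054] [ 0.549 -0.093  0.041] [ 0.593 -0.046  0.067]
tester 1547 [ 0.385 -0.234  0.031] [ 0.486 -0.084  0.056]
((0.43540531396865845, -0.15953734517097473), (0.09957776218652725, 0.14975257217884064), 0.4830753803253174)
[ 0.411 -0.125  0.05 ]
[ 0.411 -0.205  0.05 ]
```

Emit:
move_arm --offset '[[0,0,0],[0,0,0],[0,0,0],[0,0,0],[0,0,0]]' --twist '[[0,0,0.105],[0,0,0.105],[0,0,0.105],[0,0,0],[0,0,0]]' --grip '[0,0,0,0,0]'

```text
time: 1.25
ee_pos: [0.1703, -0.523, 0.25]
tcp_rot: [180.0, -0.0, 0.2]
wrist_force: [-1.2, -0.2, -1.1]
opening: 0.0121
grasp_force: 0.0
```

Emit:
move_arm --offset '[[2.5,-3,0],[2.5,-3,0],[2.5,-3,0],[2.5,-3,0],[2.5,-3,0]]' --twist '[[0,0,0],[0,0,0],[0,0,0],[0,0,0],[0,0,0]]' --grip '[0,0,0,0,0]'

```text
time: 1.75
ee_pos: [0.296, -0.3717, 0.2501]
tcp_rot: [180.0, -0.0, 0.1]
wrist_force: [0.4, -0.8, 0.7]
opening: -0.0005
grasp_force: 0.0
```

Emit:
move_arm --offset '[[2.5,-3,0],[2.5,-3,0],[2.5,-3,0],[2.5,-3,0],[2.5,-3,0]]' --twist '[[0,0,0],[0,0,0],[0,0,0],[0,0,0],[0,0,0]]' --grip '[0,0,0,0,0]'

```text
time: 2.25
ee_pos: [0.4211, -0.2216, 0.2502]
tcp_rot: [180.0, -0.0, 0.2]
wrist_force: [0.4, -0.6, -0.2]
opening: 0.0
grasp_force: 0.0
```

Emit:
move_arm --offset '[[2.5,-3,0],[2.5,-3,0],[2.5,-3,0],[2.5,-3,0],[0,0,0]]' --twist '[[0,0,0],[0,0,0],[0,0,0],[0,0,0],[0,0,0]]' --grip '[0,0,0,0,0]'

```text
time: 2.75
ee_pos: [0.5224, -0.1, 0.2492]
tcp_rot: [-180.0, 0.0, 0.4]
wrist_force: [-1.4, -0.3, 0.1]
opening: 0.0001
grasp_force: 0.0
```

```bash
python3 - <<'E'
from h import *
np.set_printoptions(precision=4,suppress=True)
p=cam('wrist'); save(p,'w1.png'); print(p['obs']['ee_pos'],p['tool_from_camera'])
for th,z in (('dome_top',.06),('bar_key_top',.05),('dome_post',0),('tbar_post',0),('tester',0)):
    for d in finder.pinpoint(p,th)[:2]:
        print(th,round(d['p'],2),np.array(d['position']),onz(p,d['position'],z))
r,t=pose(p); f=192/np.tan(np.radians(p['vfov'])/2)
v,u=np.mgrid[:384,:512]; D=p['depth']
P=np.stack([(u-p['cx'])/f*D,(v-p['cy'])/f*D,D],-1)@r.T+t
k=(D>0)&(P[...,2]>.035)&(P[...,2]<.08)&(np.hypot(P[...,0]-.567,P[...,1]+.066)<.04); q=P[k]
if len(q)>30: print('dome',len(q),q.min(0),q.max(0),cv2.minEnclosingCircle(q[:,:2].astype(np.float32)))
k=(D>0)&(P[...,2]>.046)&(P[...,2]<.06)&(P[...,0]>.35)&(P[...,0]<.45)&(P[...,1]>-.17)&(P[...,1]<-.07); q=P[k]
if len(q)>30: print('key',len(q),q.min(0),q.max(0),cv2.minAreaRect(q[:,:2].astype(np.float32)))
E
```

```text
[ 0.5224 -0.1     0.2492] [[-0.     -0.9608 -0.2772  0.0701]
 [ 1.      0.0002 -0.0008  0.0013]
 [ 0.0008 -0.2772  0.9608 -0.1227]
 [ 0.      0.      0.      1.    ]]
dome_top 0.57 [232.3 124.9] [ 0.573  -0.0732  0.06  ]
dome_post 0.56 [236.8 124.3] [ 0.57   -0.0736  0.    ]
tbar_post 0.62 [323.  105.6] [ 0.5936 -0.1818  0.    ]
tbar_post 0.6 [229.6 127.6] [ 0.5659 -0.0643  0.    ]
tester 0.81 [301.5 223.1] [ 0.4348 -0.1627  0.    ]
dome 1477 [ 0.5463 -0.094   0.0424] [ 0.5935 -0.0471  0.0604] ((0.5702400207519531, -0.07042547315359116), 0.024283964186906815)
key 87 [ 0.4047 -0.1477  0.0462] [ 0.423  -0.1381  0.0505] ((0.41390514373779297, -0.14305949211120605), (0.018769357353448868, 0.008872979320585728), 4.471816062927246)
```

View pics/w1.png

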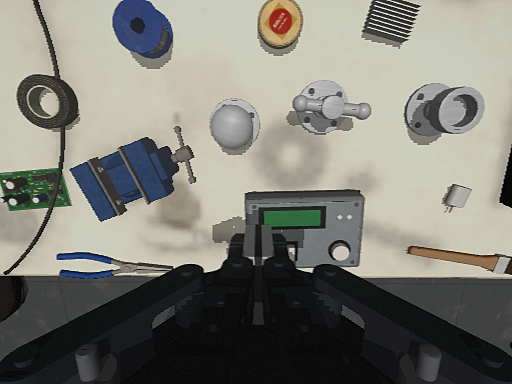

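The wrist view shows the dome at (232,125), clear of the crossbar at (332,105) and of the vise handle at (183,150). From depth, the dome's centre is at (0.570, -0.070).

Emit:
move_arm --offset '[[2.4,-1.5,0],[2.4,-1.5,0],[0,0,4],[0,0,4],[0,0,4]]' --twist '[[0,0,0],[0,0,0],[0,0,0],[0,0,0],[0,0,0]]' --grip '[0,0,0,0,0]'

```text
time: 3.55
ee_pos: [0.5682, -0.0739, 0.1289]
tcp_rot: [180.0, -0.1, -0.1]
wrist_force: [0.1, 0.5, -0.8]
opening: 0.0002
grasp_force: 0.0
```

Emit:
move_arm --offset '[[0,0,1.5],[0,0,1.5],[0,0,0.5],[0,0,0],[0,0,0]]' --twist '[[0,0,0],[0,0,0],[0,0,0],[0,0,0],[0,0,0]]' --grip '[0,0,0,0,0]'

```text
time: 4.05
ee_pos: [0.5692, -0.0732, 0.0966]
tcp_rot: [180.0, -0.1, -0.0]
wrist_force: [-0.0, -0.2, 0.5]
opening: 0.0002
grasp_force: 0.0
```

Emit:
move_arm --offset '[[0.1,-0.3,0.5],[0,0,0.5],[0,0,0.5],[0,0,0.1],[0,0,0]]' --twist '[[0,0,0],[0,0,0],[0,0,0],[0,0,0],[0,0,0]]' --grip '[0,0,0,0,0]'

```text
time: 4.55
ee_pos: [0.5693, -0.07, 0.0787]
tcp_rot: [-180.0, 0.0, -0.0]
wrist_force: [0.3, 0.2, 1.1]
opening: -0.0003
grasp_force: 0.1
```

Emit:
move_arm --offset '[[0,0,0.1],[0,0,0.1],[0,0,0.1],[0,0,0],[0,0,0]]' --twist '[[0,0,0],[0,0,0],[0,0,0],[0,0,0],[0,0,0]]' --grip '[0,0,0,0,0]'

```text
time: 5.05
ee_pos: [0.5694, -0.0701, 0.0762]
tcp_rot: [180.0, -0.0, -0.0]
wrist_force: [-0.0, 0.7, 2.0]
opening: 0.0003
grasp_force: 1.1
```

Emit:
move_arm --offset '[[0,0,0.05],[0,0,0],[0,0,0],[0,0,0],[0,0,0]]' --twist '[[0,0,0],[0,0,0],[0,0,0],[0,0,0],[0,0,0]]' --grip '[0,0,0,0,0]'

```text
time: 5.55
ee_pos: [0.5694, -0.0701, 0.0755]
tcp_rot: [180.0, -0.0, -0.0]
wrist_force: [-0.2, 0.1, 2.4]
opening: -0.0001
grasp_force: 1.3
```

Emit:
move_arm --offset '[[0,0,0],[0,0,0],[0,0,0],[0,0,0],[0,0,0]]' --twist '[[0,0,0],[0,0,0],[0,0,0],[0,0,0],[0,0,0]]' --grip '[0,0,0,0,0]'

```text
time: 6.05
ee_pos: [0.5694, -0.07, 0.0755]
tcp_rot: [-180.0, -0.0, -0.0]
wrist_force: [-0.6, 0.1, 2.1]
opening: -0.0001
grasp_force: 1.3
```

The dome is pressed about 3 mm at roughly 2.3 N and has been held for over 1 s. I'll lift off now.

Emit:
move_arm --offset '[[0,0,-1],[0,0,-3],[0,0,-4],[0,0,-4],[0,0,-2]]' --twist '[[0,0,0],[0,0,0],[0,0,0],[0,0,0],[0,0,0]]' --grip '[0,0,0,0,0]'

```text
time: 6.55
ee_pos: [0.5699, -0.0702, 0.2198]
tcp_rot: [180.0, -0.2, -0.0]
wrist_force: [0.6, 0.5, -0.8]
opening: -0.0005
grasp_force: 0.0
```

Emit:
move_arm --offset '[[-3,0,0],[-4,1,0],[-4,2,0],[-4,2.5,0],[0,0,0]]' --twist '[[0,0,0],[0,0,0],[0,0,0],[0,0,0],[0,0,0]]' --grip '[0,0,0,0,0]'

```text
time: 7.05
ee_pos: [0.416, -0.1266, 0.2168]
tcp_rot: [179.9, -0.0, -0.2]
wrist_force: [1.1, -0.7, 1.0]
opening: -0.0001
grasp_force: 0.0
```

```bash
python3 - <<'E'
from h import *
np.set_printoptions(precision=4,suppress=True)
p=cam('wrist'); save(p,'w2.png'); print(p['obs']['ee_pos'])
s=cam('side')
for c in (p,s):
  for th,z in (('bar_key_top',.05),('tester',0)):
    for d in finder.pinpoint(c,th)[:2]:
        print(th,round(d['p'],2),np.array(d['position']),onz(c,d['position'],z))
for c in (p,s):
  r,t=pose(c); f=192/np.tan(np.radians(c['vfov'])/2)
  v,u=np.mgrid[:384,:512]; D=c['depth']
  P=np.stack([(u-c['cx'])/f*D,(v-c['cy'])/f*D,D],-1)@r.T+t
  for nm,zl,zh,ya,yb in (('key',.045,.056,-.17,-.08),('box',.033,.043,-.26,-.06)):
    k=(D>0)&(P[...,2]>zl)&(P[...,2]<zh)&(P[...,0]>.36)&(P[...,0]<(.45 if nm=='key' else .51))&(P[...,1]>ya)&(P[...,1]<yb); q=P[k]
    if len(q)>30: print(nm,len(q),q.min(0),q.max(0),cv2.minAreaRect(q[:,:2].astype(np.float32)))
E
```

```text
[ 0.416  -0.1266  0.2168]
bar_key_top 0.89 [253.8 180.5] [ 0.4114 -0.1235  0.05  ]
tester 0.7 [284.1 150. ] [ 0.436  -0.1592  0.    ]
bar_key_top 0.41 [285.2 210. ] [ 0.4155 -0.1301  0.05  ]
bar_key_top 0.2 [212.8 328.3] [0.4752 0.2277 0.05  ]
tester 0.96 [279.7 209.6] [ 0.4372 -0.1616  0.    ]
key 807 [ 0.4021 -0.147   0.045 ] [ 0.423  -0.1016  0.0507] ((0.4122742712497711, -0.12446900457143784), (0.02047354355454445, 0.04536822438240051), 2.2331361770629883)
box 11611 [ 0.3835 -0.2356  0.0332] [ 0.4872 -0.0841  0.043 ] ((0.43538621068000793, -0.1599293351173401), (0.09994954615831375, 0.15006965398788452), 1.8237614631652832)
key 137 [ 0.3916 -0.1652  0.045 ] [ 0.4484 -0.0945  0.0545] ((0.42006388306617737, -0.12964046001434326), (0.05647832900285721, 0.06944050639867783), 1.8170568943023682)
box 1259 [ 0.3835 -0.2372  0.0331] [ 0.4867 -0.0804  0.043 ] ((0.43537867069244385, -0.15846452116966248), (0.09978562593460083, 0.15504369139671326), 1.8575711250305176)
```

View pics/w2.png

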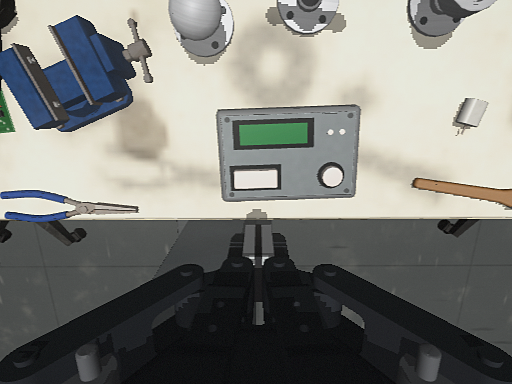

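The wrist view shows the bar key at (256,178) and the round key at (332,176). The bar key's centre is at (0.412, -0.124).

Emit:
move_arm --offset '[[-0.4,-0.2,3],[0,0,3],[0,0,3],[0,0,2],[0,0,0]]' --twist '[[0,0,0],[0,0,0],[0,0,0],[0,0,0],[0,0,0]]' --grip '[0,0,0,0,0]'

```text
time: 7.85
ee_pos: [0.4144, -0.1221, 0.1026]
tcp_rot: [-179.9, 0.3, 0.1]
wrist_force: [-0.6, 0.4, -0.3]
opening: 0.0001
grasp_force: 0.0
```

Emit:
move_arm --offset '[[0,0,1],[0,0,1],[0,0,1],[0,0,0.3],[0,0,0]]' --twist '[[0,0,0],[0,0,0],[0,0,0],[0,0,0],[0,0,0]]' --grip '[0,0,0,0,0]'

```text
time: 8.35
ee_pos: [0.4151, -0.123, 0.0721]
tcp_rot: [-180.0, 0.0, -0.0]
wrist_force: [-0.4, 0.0, -0.1]
opening: 0.0004
grasp_force: 0.0
```

Emit:
move_arm --offset '[[-0.3,0.1,0],[0,0,0.2],[0,0,0.2],[0,0,0.2],[0,0,0.1]]' --twist '[[0,0,0],[0,0,0],[0,0,0],[0,0,0],[0,0,0]]' --grip '[0,0,0,0,0]'

```text
time: 8.85
ee_pos: [0.4125, -0.1241, 0.0656]
tcp_rot: [180.0, -0.0, -0.0]
wrist_force: [-0.7, -0.1, 3.4]
opening: -0.0002
grasp_force: 1.5
```

Emit:
move_arm --offset '[[0,0,0.1],[0,0,0],[0,0,0]]' --twist '[[0,0,0],[0,0,0],[0,0,0]]' --grip '[0,0,0]'

```text
time: 9.15
ee_pos: [0.4125, -0.1241, 0.0647]
tcp_rot: [180.0, -0.0, -0.0]
wrist_force: [-0.6, -1.9, 2.7]
opening: -0.0
grasp_force: 1.8
```

Emit:
move_arm --offset '[[0,0,0.05],[0,0,0.05],[0,0,0],[0,0,0]]' --twist '[[0,0,0],[0,0,0],[0,0,0],[0,0,0]]' --grip '[0,0,0,0]'

```text
time: 9.55
ee_pos: [0.4125, -0.1241, 0.0637]
tcp_rot: [180.0, -0.0, -0.0]
wrist_force: [-0.7, -2.1, 5.2]
opening: 0.0
grasp_force: 2.6
```

Emit:
move_arm --offset '[[0,0,0.05],[0,0,0],[0,0,0]]' --twist '[[0,0,0],[0,0,0],[0,0,0]]' --grip '[0,0,0]'

```text
time: 9.85
ee_pos: [0.4126, -0.1241, 0.0636]
tcp_rot: [180.0, -0.0, -0.0]
wrist_force: [-2.1, -1.0, 9.7]
opening: 0.0001
grasp_force: 4.6
```

The force jumped to 9.7 N with no further travel, so the key is on its stop. I'll withdraw straight up.

Emit:
move_arm --offset '[[0,0,-0.5],[0,0,-1.5],[0,0,-4],[0,0,-4],[0,0,-4]]' --twist '[[0,0,0],[0,0,0],[0,0,0],[0,0,0],[0,0,0]]' --grip '[0,0,0,0,0]'

```text
time: 10.35
ee_pos: [0.4118, -0.1237, 0.204]
tcp_rot: [-180.0, 0.1, -0.0]
wrist_force: [0.9, -0.4, 0.6]
opening: 0.0003
grasp_force: 0.0
```

Emit:
move_arm --offset '[[0,3,-2],[0,4,-2],[0,3,0],[0,0,0],[0,0,0]]' --twist '[[0,0,0],[0,0,0],[0,0,0],[0,0,0],[0,0,0]]' --grip '[0,0,0,0,0]'

```text
time: 10.85
ee_pos: [0.412, -0.2241, 0.2423]
tcp_rot: [-179.9, 0.1, -0.1]
wrist_force: [-0.3, 0.6, -0.4]
opening: -0.0004
grasp_force: 0.0
```

```bash
python3 - <<'E'
from h import *
p=cam('wrist'); save(p,'w3.png')
for c in (p,):
  r,t=pose(c); f=192/np.tan(np.radians(c['vfov'])/2)
  v,u=np.mgrid[:384,:512]; D=c['depth']
  P=np.stack([(u-c['cx'])/f*D,(v-c['cy'])/f*D,D],-1)@r.T+t
  for nm,x,y in (('bar',.4122,-.1245),('round',.411,-.205),('dome',.570,-.0704)):
    k=(D>0)&(np.hypot(P[...,0]-x,P[...,1]-y)<.006); print(nm,k.sum(),np.median(P[k][:,2]) if k.any() else None)
  k=(D>0)&(P[...,2]>.033)&(P[...,2]<.043)&(P[...,0]>.36)&(P[...,0]<.51)&(P[...,1]>-.26)&(P[...,1]<-.06); print(cv2.minAreaRect(P[k][:,:2].astype(np.float32)))
E
```

```text
bar 84 0.04878786472778038
round 287 0.27875727328346367
dome 146 0.058606929501613475
((0.43540486693382263, -0.160381019115448), (0.09988997876644135, 0.14900988340377808), 1.8524326086044312)
```

View pics/w3.png

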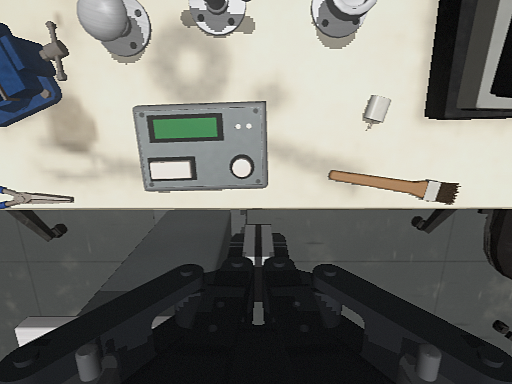

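The wrist view shows the tester at (200,145) unmoved. The bar key at (172,168) is back up, as is the dome at (103,15), and the hand is well clear.

```bash
python3 -c "
from workcell import bot
print(bot.job_done())"
```

```text
the job is handed in; nothing more can be done
None
```

I rested the fingertips on the dome for over a second at about 2 N, then pressed the bar key to its stop. Both came back up, the tester had not moved, the hand is well clear, and the job is handed in; no verdict was returned.

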